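Load the inspection kit tray, flat steel parts before tall pots

TASK

Load the blue kit tray: first lay the steel setting ring on the pad with the round outline and the steel setting block on the pad with the rectangular outline, its long side along the outline's long side. Only when both of these lie in place, stand the red-capped pot in the red nest and the white-capped pot in the white nest. Leave all four centred in their own places, flat or upright, let go of and at rest.

Things in the scene. Friction and masses are not known exactly. Their poses are not given: they have to be found in the camera images.
- setting_ring: Steel setting ring (ring gauge), a plain thick ring lying flat on the bench, 52 mm outside diameter, 16 mm high, with a round bore through its middle; about 0.16 kg; origin at the centre of its underside, z up. Take it across the outside. (Beware: behind the left part of the bench stands a grey drawer cabinet, 240 mm tall, its open drawer reaching forward to about x = 0.67 m.)
- setting_block: Steel setting block with small holes in its top, 40 mm (its x) by 50 mm (its y, long side), 25 mm high; about 0.3 kg; origin at the centre of its underside, z up. Take it across the 40 mm sides.
- red_pot: White sample pot with a red screw cap, closed, 52 mm tall, cap 48 mm across and 12 mm high, body tapering from 44 mm under the cap to its foot; about 30 g; stands upright on the bench; origin at the centre of its underside, z up.
- white_pot: White sample pot with a white screw cap, closed, 52 mm tall, cap 48 mm across and 12 mm high, body tapering from 44 mm under the cap to its foot; about 30 g; stands upright on the bench; origin at the centre of its underside, z up.
- ring_pad: Flat round black pad, 76 mm across, with a white circle outline for the ring (54 mm) and a small circle in the middle; no rim; its top is 3 mm above its underside, 11 mm above the bench. It is fixed on a blue 236 mm square kit tray (8 mm plate, its edge lip 11.5 mm above the bench), whose four places are 110 mm apart in a square; origin at the centre of its underside, 8 mm above the bench; z up.
- block_pad: Flat rectangular black pad, 66 mm (its x) by 76 mm (its y), with a white rectangular outline for the block, long side along y; no rim; its top is 3 mm above its underside, 11 mm above the bench. It is fixed on a blue 236 mm square kit tray (8 mm plate, its edge lip 11.5 mm above the bench), whose four places are 110 mm apart in a square; origin at the centre of its underside, 8 mm above the bench; z up.
- red_nest: Round nest with a red collar: 66 mm inside, 80 mm outside, collar top 7 mm above the nest's underside (15 mm above the bench), black floor 3 mm above its underside (11 mm above the bench). It is fixed on a blue 236 mm square kit tray (8 mm plate, its edge lip 11.5 mm above the bench), whose four places are 110 mm apart in a square; origin at the centre of its underside, 8 mm above the bench; z up.
- white_nest: Round nest with a white collar: 66 mm inside, 80 mm outside, collar top 7 mm above the nest's underside (15 mm above the bench), black floor 3 mm above its underside (11 mm above the bench). It is fixed on a blue 236 mm square kit tray (8 mm plate, its edge lip 11.5 mm above the bench), whose four places are 110 mm apart in a square; origin at the centre of its underside, 8 mm above the bench; z up.
Things that resemble listed ones, but are neither listed nor needed, are in the scene too. Leave any orange look-alike of the red_pot alone.

How it is judged (in metres and radians):
On the way, in this order (a step that is already met when the one before it is completed fails the run):
1. the ring and the block lie on their own pads (horizontal distance between setting_ring and ring_pad below 0.012 m and z of setting_ring in the frame of ring_pad between -0.002 and 0.007 m and angle between each of setting_ring, setting_block's own z axis and vertical below 0.12 rad and horizontal distance between setting_block and block_pad below 0.012 m and z of setting_block in the frame of block_pad between -0.002 and 0.007 m and angle between the y axis of setting_block and the y axis of block_pad, either way round below 0.26 rad), for 0.2 s.
2. both pots stand in the nests of their own colours, ring and block still on their pads (all of step 1 and horizontal distance between red_pot and red_nest below 0.012 m and z of red_pot in the frame of red_nest between -0.002 and 0.007 m and angle between each of red_pot, white_pot's own z axis and vertical below 0.12 rad and horizontal distance between white_pot and white_nest below 0.012 m and z of white_pot in the frame of white_nest between -0.002 and 0.007 m), for 0.2 s.
At the end, for the whole second after the job is handed in: Ring and block lie flat on their own pads and the pots stand upright in the nests of their own cap colours, each within 12 mm of its place's centre and within 4 mm of its floor, tilted less than 7 degrees; the block's long side within 15 degrees of the outline's; all released and at rest (all of step 2 and linear speed of each of setting_ring, setting_block, red_pot, white_pot below 0.02 m/s); the robot touches nothing.
It fails at once if a pot set down in one of the tray's places while the ring or the block is not yet in place ((((horizontal distance between red_pot and ring_pad below 0.03 m and z of red_pot in the frame of ring_pad below 0.012 m) or (horizontal distance between red_pot and block_pad below 0.03 m and z of red_pot in the frame of block_pad below 0.012 m) or (horizontal distance between red_pot and red_nest below 0.03 m and z of red_pot in the frame of red_nest below 0.012 m) or (horizontal distance between red_pot and white_nest below 0.03 m and z of red_pot in the frame of white_nest below 0.012 m)) or ((horizontal distance between white_pot and ring_pad below 0.03 m and z of white_pot in the frame of ring_pad below 0.012 m) or (horizontal distance between white_pot and block_pad below 0.03 m and z of white_pot in the frame of block_pad below 0.012 m) or (horizontal distance between white_pot and red_nest below 0.03 m and z of white_pot in the frame of red_nest below 0.012 m) or (horizontal distance between white_pot and white_nest below 0.03 m and z of white_pot in the frame of white_nest below 0.012 m))) and (horizontal distance between setting_ring and ring_pad above 0.02 m or z of setting_ring in the frame of ring_pad above 0.015 m or horizontal distance between setting_block and block_pad above 0.02 m or z of setting_block in the frame of block_pad above 0.015 m)).
It also fails if it takes over 104 s, if anything falls off the work surface, if the arm or the gripper's body presses on something with over 40 N, if the wrist force passes 120 N, or if a joint passes its speed limit or range.

ROBOT

A 6-joint arm with a two-finger parallel gripper is mounted at the origin on a cart in front of the work surface, level with it; the furniture and walls round the work are solid. World frame = base frame: x ahead of the robot, y to its left, z up, the work surface at z = 0. Lengths are in mm, angles in rad, forces in N, time in s.
With the tool pointing down it reaches from about 350 to 975 mm from the base axis. Payload 7.1 kg.
Tool frame: the origin (TCP) lies on the front face of the gripper's body, between the roots of the fingers; the fingertips stand 80 mm ahead of it and the grasp point (between the pads) lies 61 mm ahead of it (env.tips_ahead is the distance from the TCP to the fingertips, in mm); z points along the fingers, y is the line along which they close (so a half turn about z gives the same grasp; the last joint's range is limited). The gripper opens to 88 mm and grips with 3 to 60 N. Pads are 20 mm wide; open, the fingers measure 115 mm over their backs; the gripper's body (75 mm by 178 mm) begins 61 mm behind the grasp point.
Start: joints at [1.251, 0.423, 1.63, -0, 1.089, -0.019], TCP at [185.146, 596.931, 302.675] pointing down, gripper open.
Joint ranges: [-3, 3], [-0.9, 2.11], [0.09, 2.58], [-1.31, 4.45], [0.11, 2.69], [-2.54, 2.54]. Speed limits (rad/s): [2.39, 2.39, 3.01, 3.14, 3.14, 3.14].

INTERFACE

Orientations are given as a unit quaternion [x, y, z, w].
In Python, from station import env, set_gripper, viewer, workorder gives the robot as it stands. Calls block until the motion is done:
- env.reach(position, orientation): joint-space move of the TCP to a pose.
- env.move_l(position, rot=None, rate=150, f_stop=None): straight line of the TCP; rot=None keeps the orientation; rate is the mean speed in mm/s. With f_stop (N) it stops when the force on the tool has changed by that much, and returns True; else False.
- env.move_joints(angles): joint-space move.
- set_gripper(opening): finger opening in mm; the grip force is fixed at half the most; returns when the fingers have stopped.
- env.hold(seconds).
- env.ik(position, orientation): joint angles nearest the present ones, or None.
- env.read_state(): the state.
- viewer.camera(name): name is "scene" or "side" or "wrist"; returns the picture (400x640x3 uint8, blue, green, red); there is no depth.
- viewer.camera_params(name): a dict with "fx", "fy", "cx", "cy" (pixels), "pose" (4x4, takes a point from camera to world coordinates); the wrist camera has in their place "tool_from_camera" (4x4, takes a point from camera to tool coordinates, whose origin is the TCP and whose axes are the flange's). Camera axes: x right, y up, looking along -z (the intrinsics and any distortion apply to the point x, -y, -z); pixel columns grow to the right and rows downward; lengths in mm; the calibration is good to about 2 mm. A picture is of the moment at which its call begins: read the wrist's pose just before it. camera_params takes no time and is no camera call.
A pose or a line that the arm cannot do raises env.IKError and nothing moves.
- workorder.sign_off(): hands the job in; it is judged then, once.
The state is a dict: "time_s": time; "qpos": joint angles; "dq": joint speeds; "tau": joint torques, N m; "tool_pos": TCP position; "orientation": TCP orientation; "force": force on the tool from outside, world axes, zero at the start; "wrist_torque": the same for the moment, N m; "width": finger opening in mm; "grip_force": force on a finger pad.
Only numpy, scipy, OpenCV 4.12 (cv2) and the standard library are available. Lean on these libraries where they do the work, as an engineer would, in place of code of your own. Each camera call takes 0.05 s, during which the arm holds its last target. There are 200 camera calls.

## Working session

There is one attempt and no reset: what is moved stays moved. The work goes in short steps, each a Python script; the robot and the scene stay as the last script left them, time stands still between calls to the robot, and variables do not carry over. Pictures are saved under pics/ and viewed, at most 14 in all, crops included, and the job is handed in when it is done.

```bash
ls; mkdir -p pics; python3 - <<'E'
from station import env, viewer
import cv2
for n in ("scene","side"):
    cv2.imwrite(f"pics/{n}0.png", cv2.resize(viewer.camera(n),(800,500),interpolation=cv2.INTER_CUBIC))
    print(viewer.camera_params(n))
print(viewer.camera_params("wrist"))
print(env.read_state())
E
```

```text
pics
{'fx': 438.72715942016725, 'fy': 438.72715942016725, 'cx': 318.5215414777236, 'cy': 191.91440222458579, 'pose': array([[ 7.98229206e-01,  4.45294664e-01, -4.05638751e-01,
         3.90374884e+01],
       [-6.02230604e-01,  6.03597137e-01, -5.22483298e-01,
        -6.03050190e+02],
       [ 1.21833642e-02,  6.61349498e-01,  7.49978937e-01,
         8.65270541e+02],
       [ 0.00000000e+00,  0.00000000e+00,  0.00000000e+00,
         1.00000000e+00]])}
{'fx': 457.41732806166533, 'fy': 457.41732806166533, 'cx': 317.4418266728393, 'cy': 199.46626528704797, 'pose': array([[-9.99509095e-01, -2.86483046e-02,  1.26824426e-02,
         5.25099316e+02],
       [ 2.32550515e-02, -4.07131784e-01,  9.13073334e-01,
         1.09727320e+03],
       [-2.09945775e-02,  9.12920032e-01,  4.07598138e-01,
         5.63206042e+02],
       [ 0.00000000e+00,  0.00000000e+00,  0.00000000e+00,
         1.00000000e+00]])}
{'fx': 294.4809696698183, 'fy': 294.4809696698183, 'cx': 316.6399947867192, 'cy': 198.3751112677359, 'tool_from_camera': array([[ 8.34143027e-04,  9.66419542e-01,  2.56968038e-01,
       
[... 263 characters left out ...]
0000e+00]])}
{'time_s': 0.1, 'qpos': array([ 1.25099031e+00,  4.23738579e-01,  1.63061715e+00, -4.90027768e-05,
        1.08859724e+00, -1.90073459e-02]), 'dq': array([ 0.00028999, -0.00164459, -0.00233795,  0.00133132, -0.000624  ,
       -0.00121187]), 'tau': array([ 3.53198038e-04, -5.45614529e+01, -2.74320728e+01,  6.44907192e-02,
        1.88306981e-02, -5.17206740e-05]), 'tool_pos': array([185.04148615, 596.56405126, 301.99408797]), 'orientation': array([ 1.49821690e-01,  9.88712799e-01, -6.74079530e-04, -9.32835764e-05]), 'force': array([ 0.08514033, -0.75949948,  0.23643352]), 'wrist_torque': array([-0.00254239, -0.00599687, -0.00814431]), 'grip_force': 0.0, 'width': 88.096607193247}
```

View pics/scene0.png

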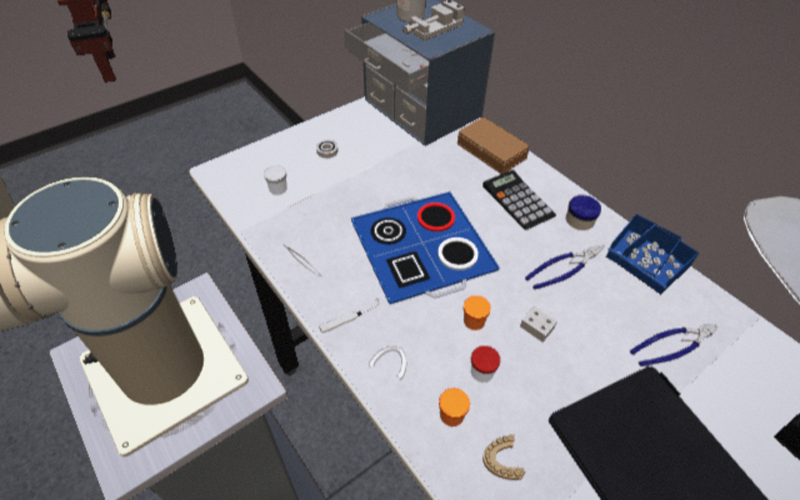

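View pics/side0.png

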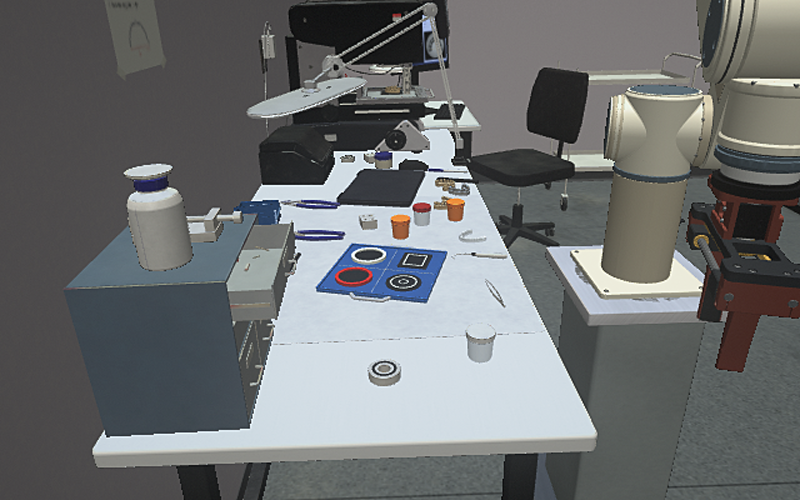

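The pictures show these, as scene pixels at 800x500:
- **Ring:** (327,148) is the only ring-like object.
- **White pot:** (276,175) has the white cap.
- **Red pot:** the candidates are (485,357) red, (476,308) orange and (454,403) orange. I choose the red one.
- **Block:** (538,322).
- **Tray places:** ring pad (388,230), block pad (408,268), red nest (437,215), white nest (458,252).

Next I'll check the choices in one close crop and compute rough positions.

```bash
cat > h.py <<'E'
import numpy as np, cv2
from scipy.spatial.transform import Rotation as R
from station import env, set_gripper, viewer, workorder
def world(name, uv, z, st=None):
    """pixel (640x400) -> world point on plane z (mm)"""
    p = viewer.camera_params(name)
    if name == "wrist":
        st = st or env.read_state(); T = np.eye(4)
        T[:3,:3] = R.from_quat(st["orientation"]).as_matrix(); T[:3,3] = st["tool_pos"]
        T = T @ p["tool_from_camera"]
    else: T = p["pose"]
    d = T[:3,:3] @ [(uv[0]-p["cx"])/p["fx"], -(uv[1]-p["cy"])/p["fy"], -1]
    return T[:3,3] + d*(z-T[2,3])/d[2]
def down(yaw):
    """tool pointing down, closing line (tool y) at angle yaw in the world xy plane"""
    y = np.array([np.cos(yaw), np.sin(yaw), 0]); z = np.array([0,0,-1.])
    return R.from_matrix(np.c_[np.cross(y,z), y, z]).as_quat()
def best(p, yaw):
    """of the two half-turn equivalents, the one with wrist joint nearest zero"""
    c = [(abs(j[5]), y) for y in (yaw, yaw+np.pi) if (j := env.ik(p, down(y))) is not None]
    return min(c)[1]
E
python3 - <<'E'
from h import *
im=viewer.camera("scene")
c=lambda x,y,s:cv2.resize(im[y-s:y+s,x-s:x+s],(260,260),interpolation=cv2.INTER_CUBIC)
rows=[np.hstack([c(262,119,22),c(221,144,22),c(388,288,26)]),np.hstack([c(430,258,22),c(340,195,60),c(381,247,22)])]
cv2.imwrite("pics/crops.png",np.vstack(rows))
s=1/1.25
for n,u,v,z in [("ring",327,147,16),("wpot",276,171,52),("redpot",485,355,52),("block",540,319,25),("ringpad",388,230,11),("blockpad",408,268,11),("rednest",437,215,11),("whitenest",458,252,11),("or1",476,303,52),("or2",454,398,52)]:
    print(n,world("scene",(u*s,v*s),z).round())
E
```

```text
ring [540. 330.  16.]
wpot [384. 287.  52.]
redpot [ 441. -328.   52.]
block [ 586. -324.   25.]
ringpad [501.  27.  11.]
blockpad [472. -79.  11.]
rednest [612.  -0.  11.]
whitenest [ 580. -107.   11.]
or1 [ 500. -240.   52.]
or2 [ 349. -354.   52.]
```

View pics/crops.png

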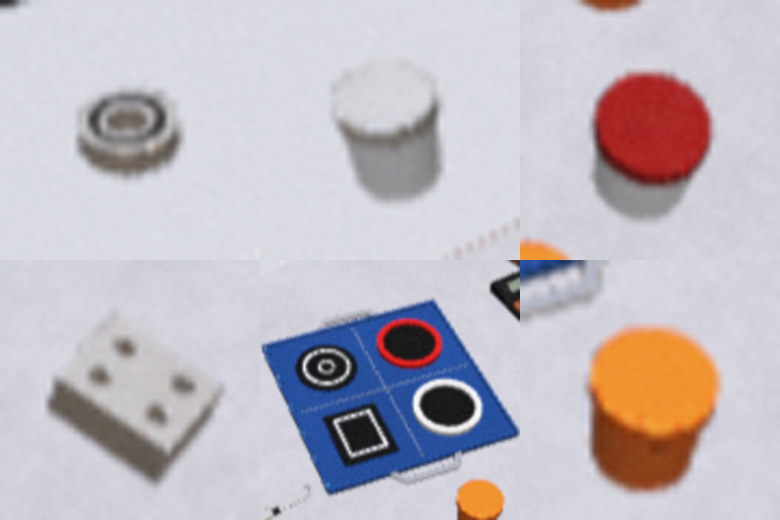

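The crops confirm the choices: ring and white pot on the left, red cap clearly distinct from the orange pots, block with four holes. Next, near views from the wrist.

```bash
python3 - <<'E'
from h import *
import json
for n,p in [("a",(470,310,230)),("b",(540,-40,230)),("c",(520,-325,230))]:
    yaw=best(p,np.arctan2(p[1],p[0])); env.reach(p,down(yaw)); env.hold(.3)
    st=env.read_state(); im=viewer.camera("wrist")
    cv2.imwrite(f"pics/raw_{n}.png",im); cv2.imwrite(f"pics/w_{n}.png",cv2.resize(im,(800,500),interpolation=cv2.INTER_CUBIC))
    json.dump({k:list(map(float,st[k])) for k in("tool_pos","orientation")},open(f"st_{n}.json","w"))
    print(n,st["time_s"],st["qpos"].round(2),st["tool_pos"].round(1))
E
```

```text
a 1.9667 [ 0.56  0.43  1.82  0.    0.89 -0.02] [469.7 310.6 230.1]
b 3.6583 [-0.09  0.4   1.87  0.    0.87 -0.02] [540.1 -39.3 230. ]
c 5.1083 [-0.58  0.49  1.71  0.    0.94 -0.02] [ 520.4 -324.   230.1]
```

View pics/w_a.png

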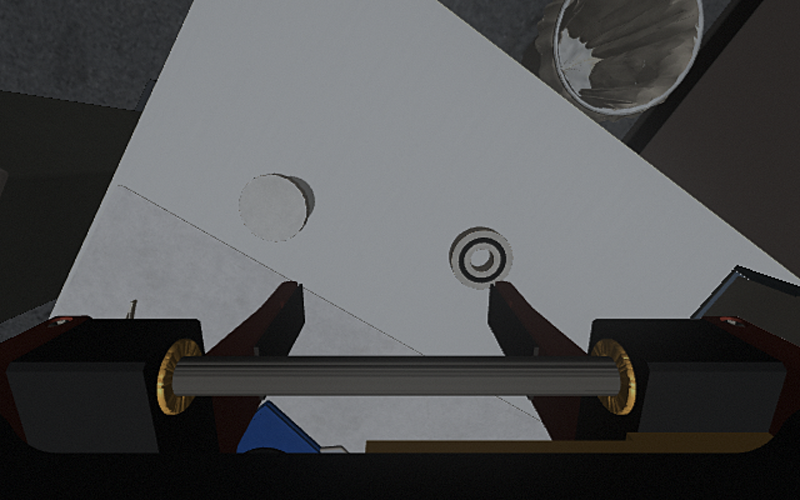

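View pics/w_b.png

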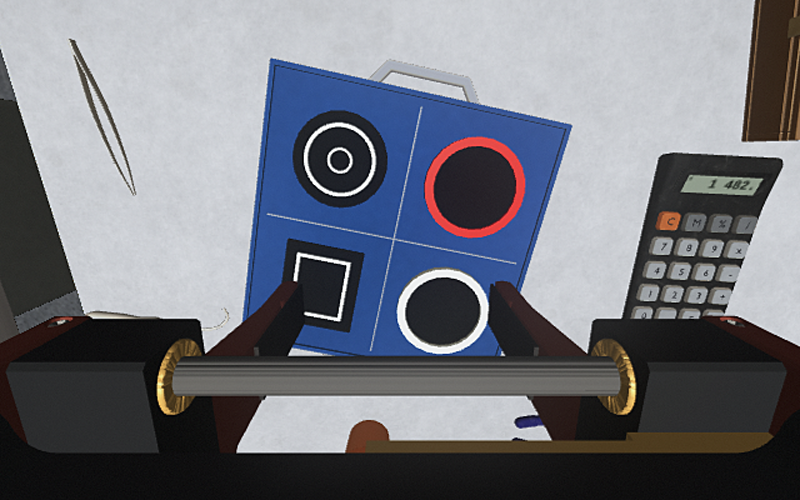

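View pics/w_c.png

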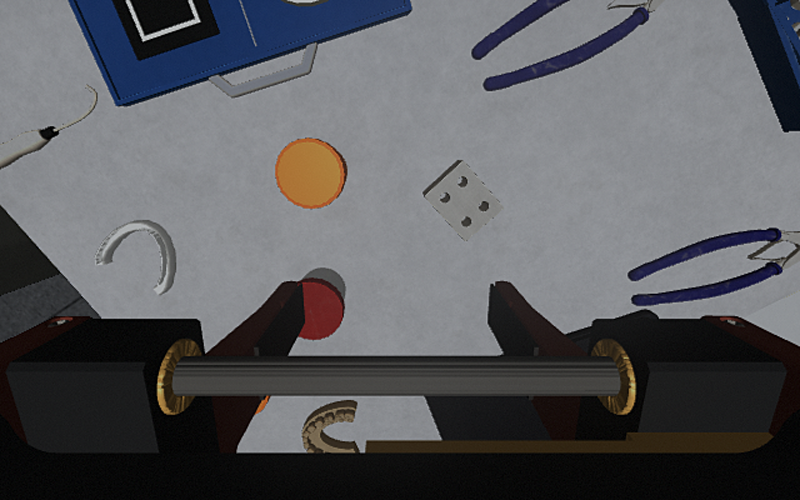

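The wrist views (800x500) show:
- **View a:** white cap at (274,208), ring at (482,259).
- **View b:** ring pad (340,160), red nest (475,187), white nest (443,311), tray cross (394,240).
- **View c:** block holes centred near (464,202), red cap partly hidden behind a finger near (320,308).

The next crop is for the block's corners.

```bash
python3 - <<'E'
from h import *
import json
S=lambda n:json.load(open(f"st_{n}.json"))
W=lambda n,u,v,z:world("wrist",(u/1.25,v/1.25),z,S(n))[:2]
print("ring",W("a",482,259,16).round(1),"wpot",W("a",273.5,208,52).round(1),"red~",W("c",320,308,52).round(1),"block",W("c",464,202,25).round(1),"orange1",W("c",311,173,52).round(1))
pts=np.array([W("b",340,160,11),W("b",475,187,15),W("b",443,311,15),W("b",394,240,8)])
print(pts.round(1))
loc=np.array([[-55,55],[55,55],[55,-55],[0,0.]])
from scipy.optimize import least_squares
f=lambda p:(loc@np.array([[np.cos(p[2]),np.sin(p[2])],[-np.sin(p[2]),np.cos(p[2])]])+p[:2]-pts).ravel()
r=least_squares(f,[540,-40,-.24]);print(r.x,f(r.x).round(1))
p=r.x;print((np.array([[-55,55],[-55,-55],[55,55],[55,-55.]])@np.array([[np.cos(p[2]),np.sin(p[2])],[-np.sin(p[2]),np.cos(p[2])]])+p[:2]).round(1))
a=cv2.imread("pics/raw_c.png")[115:205,320:420];b=cv2.imread("pics/raw_b.png")[180:270,210:310]
cv2.imwrite("pics/cr2.png",np.hstack([cv2.resize(x,(400,360),interpolation=cv2.INTER_CUBIC) for x in(a,b)]))
E
```

```text
ring [538.4 335.2] wpot [379.  287.8] red~ [ 445.9 -331.5] block [ 581.1 -324.4] orange1 [ 498.6 -245.1]
[[ 498.9   27.1]
 [ 604.7   -1.5]
 [ 575.1 -107.1]
 [ 536.9  -42. ]]
[ 5.37008977e+02 -4.05157360e+01 -2.66702504e-01] [-0.4 -0.  -0.2 -0.5  0.5 -1.   0.2  1.5]
[[ 498.4   27. ]
 [ 469.5  -79.1]
 [ 604.6   -2. ]
 [ 575.6 -108.1]]
```

View pics/cr2.png

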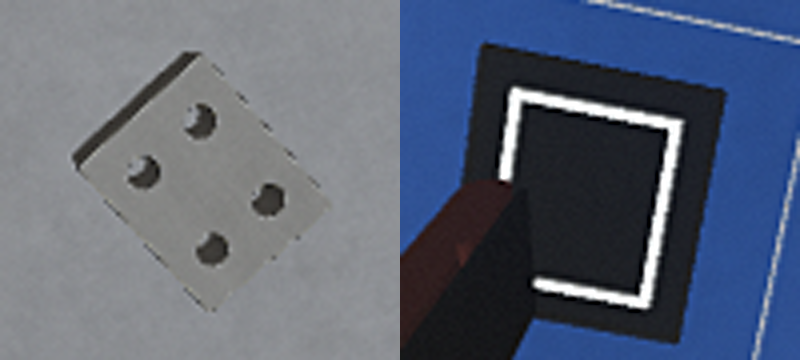

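```bash
cat >> h.py <<'E'
TRAY, TY = np.array([537.0,-40.5]), -0.267
def place_xy(lx, ly):
    c,s = np.cos(TY),np.sin(TY); return TRAY + [c*lx-s*ly, s*lx+c*ly]
def pick(xy, yaw, tips, hover=200):
    yaw = best((*xy,tips+80), yaw)
    set_gripper(88); env.reach((*xy,hover), down(yaw))
    hit = env.move_l((*xy,tips+80), rate=120, f_stop=12)
    set_gripper(0); st = env.read_state()
    print("grasp: hit",hit,"width",st["width"].round(1),"force",st["grip_force"],st["tool_pos"].round(1))
    env.move_l((*xy,hover), rate=150)
    print("lifted: width",env.read_state()["width"].round(1))
def place(xy, yaw, tips, opening, hover=200):
    yaw = best((*xy,tips+80), yaw)
    env.reach((*xy,hover), down(yaw))
    env.move_l((*xy,tips+100), rate=150)
    hit = env.move_l((*xy,tips+80), rate=30, f_stop=6)
    st = env.read_state(); set_gripper(opening); env.hold(.2)
    print("put: hit",hit,st["tool_pos"].round(1),"t",st["time_s"])
    env.move_l((*xy,hover), rate=150)
E
python3 - <<'E'
from h import *
import json
st=json.load(open("st_c.json"));sb=json.load(open("st_b.json"))
W=lambda u,v:world("wrist",(320+u/4,115+v/4),25,st)[:2]
c=np.array([W(85,170),W(204,55),W(330,205),W(210,311)])
d=(c[2]-c[1])+(c[3]-c[0]); e=(c[1]-c[0])+(c[2]-c[3])
print(c.mean(0).round(1),np.linalg.norm(d)/2,np.linalg.norm(e)/2,np.arctan2(d[1],d[0]),np.arctan2(e[1],e[0]))
V=lambda u,v:world("wrist",(210+(u-400)/4,180+v/4),11,sb)[:2]
o=np.array([V(515,90),V(680,125),V(643,303)]);l=o[2]-o[1]
print("outline",((o[0]+o[2])/2).round(1),np.linalg.norm(l),np.linalg.norm(o[1]-o[0]),np.arctan2(l[1],l[0]), place_xy(-55,-55))
pick(c.mean(0), np.arctan2(d[1],d[0])+np.pi/2, 4)
E
```

```text
[ 581.6 -324.9] 48.03077664803232 38.764627626285815 -1.388531001455566 0.21351259961763244
outline [468.6 -78.8] 53.37229880739713 44.547617360157076 -1.8692755466426336 [469.43768757 -79.04003035]Traceback (most recent call last):
  File "<stdin>", line 11, in <module>
  File "h.py", line 30, in pick
    print("grasp: hit",hit,"width",st["width"].round(1),"force",st["grip_force"],st["tool_pos"].round(1))
                                   ^^^^^^^^^^^^^^^^^
AttributeError: 'float' object has no attribute 'round'
```

```bash
sed -i 's/\["width"\].round(1)/["width"]/' h.py; python3 - <<'E'
from h import *
st=env.read_state();print(st["width"],st["grip_force"],st["tool_pos"])
if 37<st["width"]<43:
    p=st["tool_pos"]; env.move_l((*p[:2],200),rate=150); print(env.read_state()["width"])
    place(place_xy(-55,-55), TY, 16, 62)
    pick((538.4,335.2), np.arctan2(335,538), 4)
    print(env.read_state()["time_s"])
E
```

```text
39.71322926307944 29.97919410467148 [ 581.65121301 -324.91546036   83.99420602]
39.415105980485336
put: hit False [469.5 -79.   96. ] t 11.4917
grasp: hit False width 50.624842786717956 force 30.00546632410078 [538.6 335.3  84.2]
lifted: width 50.702226705136596
17.9583
```

Ring grip width reads 50.7 mm rather than 52 mm, so it may be off-centre along the pads. I'll look before placing it.

```bash
python3 - <<'E'
from h import *
xy=place_xy(-55,55); yaw=best((*xy,200),TY+np.pi/2); print(yaw)
env.reach((*xy,200),down(yaw)); env.hold(.3)
st=env.read_state(); im=viewer.camera("wrist"); print(st["width"],st["qpos"].round(2),st["tool_pos"])
cv2.imwrite("pics/held.png",cv2.resize(im,(800,500),interpolation=cv2.INTER_CUBIC))
E
```

```text
1.3037963267948967
50.60941166253681 [ 0.03  0.4   1.98  0.    0.77 -1.27] [498.6260129   27.68222589 199.94054659]
```

View pics/held.png

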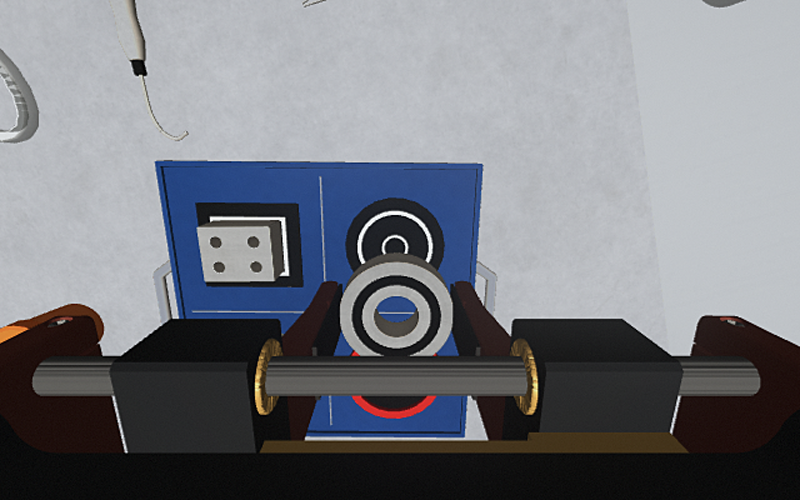

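The held ring's top is centred near (396,310). The block lies on its pad with its holes centred near (236,254).

```bash
python3 - <<'E'
from h import *
W=lambda u,v,z:world("wrist",(u/1.25,v/1.25),z)[:2]
print("ring held",W(396,310,132),"bore",W(397,307,132),"goal",place_xy(-55,55))
print("block",W(236,254,36),"pad",place_xy(-55,-55),"ringpad",W(395,245,11))
E
```

```text
ring held [495.93635567  29.78973363] bore [494.67326962  30.58826299] goal [498.45996965  27.06231243]
block [468.36479134 -77.74238547] pad [469.43768757 -79.04003035] ringpad [497.25355601  28.64922792]
```

Everything is within about 2–3 mm, so I'll place the ring, then view the tray and both pots.

```bash
python3 - <<'E'
from h import *
place(place_xy(-55,55), TY+np.pi/2, 15.5, 70)
p=(430,-380,230); env.reach(p,down(best(p,np.arctan2(p[1],p[0])+np.pi/4))); env.hold(.3)
w=viewer.camera("wrist")
s=viewer.camera("scene")[140:260,270:410]
cv2.imwrite("pics/d.png",np.hstack([w[:,:],np.zeros((400,160,3),np.uint8)])[:400,:800])
o=np.zeros((600,800,3),np.uint8); o[:400,:640]=w; o[360:,520:]=cv2.resize(s,(280,240)); cv2.imwrite("pics/d.png",o)
print(env.read_state()["time_s"],env.read_state()["tool_pos"],env.read_state()["qpos"].round(2))
E
```

```text
put: hit True [498.3  27.1  96.7] t 21.075
24.5667 [ 430.24259435 -379.6605137   230.01184969] [-0.74  0.44  1.8  -0.    0.9  -0.81]
```

View pics/d.png

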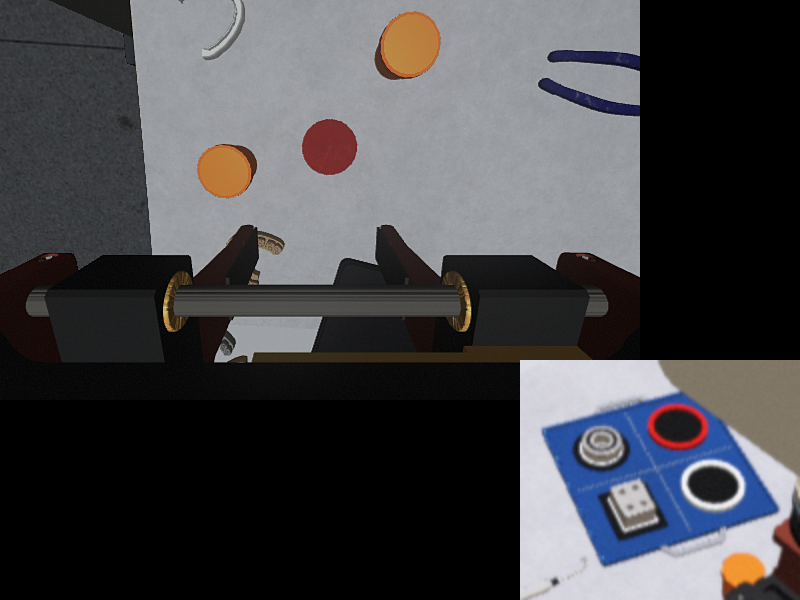

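The ring and block lie on their pads. The red cap is at wrist pixel (330,147), with both orange pots clear of it. Next I'll pick the red pot, place it, and do the same with the white pot.

```bash
python3 - <<'E'
from h import *
c=world("wrist",(329.5,147),52)[:2]; print(c)
a=np.arctan2(c[1],c[0])
pick(c,a,30)
if env.read_state()["width"]>40:
    place(place_xy(55,55),TY,41.5,72)
    pick((379,287.8),np.arctan2(287.8,379),30)
    if env.read_state()["width"]>40: place(place_xy(55,-55),TY,41.5,72)
p=(525,-40,290); env.reach(p,down(best(p,0))); env.hold(.3)
st=env.read_state(); im=viewer.camera("wrist"); print(st["time_s"])
cv2.imwrite("pics/e.png",cv2.resize(im,(800,500),interpolation=cv2.INTER_CUBIC))
E
```

```text
[ 437.69555763 -330.19041932]
grasp: hit False width 47.52727108966263 force 30.000312484226015 [ 437.8 -330.3  110.1]
lifted: width 47.639729099581146
put: hit False [604.6  -2.  121.5] t 30.9417
grasp: hit False width 46.79788060259774 force 30.000343748833984 [379.  287.9 110.1]
lifted: width 47.17550302896832
put: hit True [ 575.1 -108.   122.4] t 39.4167
41.7333
```

View pics/e.png

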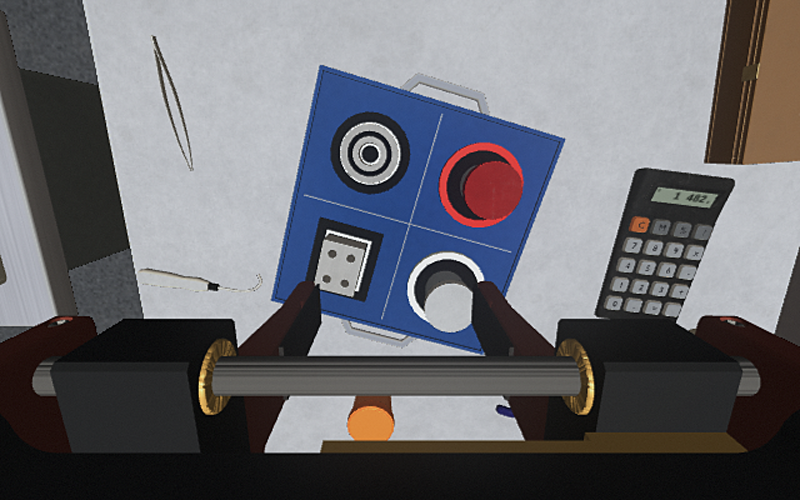

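All four lie or stand in their places: ring at (370,153), block at (339,268), red cap at (493,190), white cap at (448,307). Next, a numeric check of each against its centre.

```bash
python3 - <<'E'
from h import *
W=lambda u,v,z:world("wrist",(u/1.25,v/1.25),z)[:2]
for n,u,v,z,l in [("ring",370,153,27,(-55,55)),("pad",370,152,11,(-55,55)),("block",339,267,36,(-55,-55)),("red",493,190,63,(55,55)),("rnest",481,185,15,(55,55)),("white",450,307,63,(55,-55)),("wnest",447,292,15,(55,-55))]:
    print(n,(W(u,v,z)-place_xy(*l)).round(1))
E
```

```text
ring [2.  1.4]
pad [0.9 2.1]
block [0.1 2.2]
red [-0.1  0.9]
rnest [0.6 0.6]
white [-2.7  2.1]
wnest [ 1.  -2.6]
```

```bash
python3 -c "
from h import *
env.hold(.5); print(workorder.sign_off())"
```

```text
the job is handed in; nothing more can be done
None
```

I handed the job in at about 42 s: ring and block lie on their pads, the red and white pots stand in their nests, and the last wrist view put all four within about 5 mm of centre (sign-off returned no verdict).

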